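Fill the gap in the block-printing jig with the right packer

ROBOT

A 6-joint arm with a two-finger parallel gripper is mounted at the origin on the work surface. World frame = base frame: x ahead of the robot, y to its left, z up, the work surface at z = 0. Lengths are in mm, angles in rad, forces in N, time in s.
With the tool pointing down it reaches from about 350 to 875 mm from the base axis. Payload 4.2 kg.
Tool frame: the origin (TCP) lies at the very end of the fingers, on their centre line; the grasp point (between the pads) lies 19 mm behind it; z points along the fingers, y is the line along which they close (so a half turn about z gives the same grasp; the last joint's range is limited). The gripper opens to 85 mm and grips with 20 to 120 N. Pads are 22 mm wide; open, the fingers measure 114 mm over their backs; the gripper's body (76 mm by 85 mm) begins 54 mm behind the grasp point. The pads swing forward as they close: fully open they stand 13 mm farther back than shut.
Start: joints at [1.492, 0.385, 0.008, 0, -1.194, -0.259], TCP at [207.1, 589.668, 231.312] pointing down, gripper open.
Joint ranges: [-3.14, 3.14], [-1.21, 2.06], [-1.07, 1.41], [-3.16, 2.05], [-2.99, -0.16], [-3.1, 3.1]. Speed limits (rad/s): [2.79, 2.79, 3.14, 3.14, 3.14, 3.14].

INTERFACE

Orientations are given as a unit quaternion [x, y, z, w].
In Python, from bench import arm gives the robot as it stands.
- The arm moves only by the tool servo_tool, never from a script. Its argument "rows" is a list that holds one entry, the list of rows, each a list of 7 numbers: the finger opening in mm, from 0 to 85.4, then the shift along the tool's x, y, z in mm, then the turn, a rotation vector about the tool's x, y, z in rad. A call has 1 to 10 rows; each row is the pose to reach, as a shift and turn from the pose commanded when the call began, along the tool's axes at that moment; what a row does not reach only later rows make up. A row lasts 1/8 s, in which the tool goes at most 62.5 mm and 10.7 degrees, less where a joint would pass 70% of its speed; a pose out of reach is approached as far as the arm can. A call with a gripper value outside its range is refused whole. The fingers move at their own pace and stop on an object; the grip force is fixed at half the most. Time passes only in rows, so rows that repeat a pose let the fingers close. It gives the time, the measured TCP pose, the force, the opening and the grip force at its end, in the units of the state.
- arm.read_state(): the state, without advancing time (a new reading comes with each control period).
- arm.get_image(name): name is "scene" or "side" or "wrist"; returns the picture (400x640x3 uint8, red, green, blue); there is no depth.
- arm.camera_params(name): a dict with "intrinsics" (3x3 intrinsics, pixels), "R" (3x3) and "t" (3): a world point X has camera coordinates R X + t. Camera axes: x right, y down, z forward; pixel columns grow to the right and rows downward; lengths in mm; the calibration is good to about 2 mm. A picture is of the moment at which its call begins: read the wrist's pose just before it. camera_params takes no time and is no camera call; for the wrist camera it gives the pose at the moment of the call.
- arm.job_done(): hands the job in; it is judged then, once.
The state is a dict: "clock": time; "joints": joint angles; "joint_vel": joint speeds; "joint_efforts": joint torques, N m; "position": TCP position; "ee_rot": TCP orientation; "contact_force": force on the tool from outside, world axes, zero at the start; "wrist_torque": the same for the moment, N m; "gripper_width": finger opening in mm; "grasp_force": force on a finger pad.
Only numpy, scipy, OpenCV 4.12 (cv2) and the standard library are available. Lean on these libraries where they do the work, as an engineer would, in place of code of your own. Each camera call takes 0.05 s, during which the arm holds its last target. There are 200 camera calls.

TASK

A carved lino block lies in the bed of the printing jig and leaves a gap beside it. Find which of the two wooden packers, the red-topped or the blue-topped, fills that gap (the one that fits with the least room to spare; try them if you like), and stand it fully down in the gap, upright on the jig's board, with its long side along the gap. Leave the other packer standing upright on the bench.

Things in the scene. Friction and masses are not known exactly. Their poses are not given: they have to be found in the camera images.
- jig: Printing jig, fixed: plywood board 8 mm thick (x -73 to 183, y -98 to 98 mm), with a bed in dark rails whose tops are 24 mm over the bench. Origin: under the bed's centre, at bench level, z up. Bed's inner faces: x +-52, y +-75 mm. One lino block lies against the +y rail; the gap is from it to the -y rail: 40 mm wide (middle y -55) beside the large block, 60 mm (middle y -45) beside the small.
- print_large_top (a point): Centre of the top of the large lino block: green, white leaf pattern, 100 (x) x 110 (y) x 16 mm, fixed, axes as the jig's, top level with the rails. It lies either in the bed (jig x about 0) or parked on the board outside it (jig x about +125 mm); then the small block (terracotta, yellow sun, 100 x 90 x 16 mm) is in the bed. The two always take opposite places.
- packer_narrow_mid (a point): Centre (40 mm above the underside) of the narrow packer: loose beech block with a red painted top, standing on the bench: 64 long (x axis) x 30 thick (y axis) x 80 mm high (z up), about 110 g, 5 mm bevels along the long edges of its foot. Pinch it across its thickness from above, at this height or a little higher, so the fingers clear the jig's rails.
- packer_wide_mid (a point): Centre (40 mm above the underside) of the wide packer: loose beech block with a blue painted top, standing on the bench: 64 long (x axis) x 50 thick (y axis) x 80 mm high (z up), about 180 g, 5 mm bevels along the long edges of its foot. Pinch it across its thickness from above, at this height or a little higher, so the fingers clear the jig's rails.
Things that resemble listed ones, but are neither listed nor needed, are in the scene too. Leave any pink look-alike of the part that bears packer_narrow_mid alone.

How it is judged:
By the outcome, as a careful person would: the job done as asked, in the order asked, and still so for the second after the job is handed in, with the robot touching nothing.
It also fails if it takes over 40 s, if anything falls off the work surface, if the arm or the gripper's body presses on something with over 40 N, if the wrist force passes 120 N, or if a joint passes its speed limit or range.

## Working session

There is one attempt and no reset: what is moved stays moved. The work goes in short steps, Python scripts to look and compute and a tool call to move; the robot and the scene stay as the last step left them, time stands still between calls to the robot, and variables do not carry over. Pictures are saved under pics/ and viewed, at most 10 in all, crops included, and the job is handed in when it is done.

Besides the shell and the picture viewer there is one more tool, called after "Call:" as a command line: name --argument value ..., lists and objects as JSON in quotes. servo_tool: Moves the arm, as the interface text tells. Its arguments: {"type":"object","properties":{"rows":{"type":"array"}},"required":["rows"]}

```bash
mkdir -p pics; ls; cat > h.py <<'E'
from bench import arm
import numpy as np, cv2
def snap(n,f):
    im=arm.get_image(n); cv2.imwrite(f'pics/{f}.png',im[:,:,::-1]); return im
def ray(p,n,z):
    K,R,t=[np.array(p[k],float) for k in("intrinsics","R","t")]
    c=-R.T@t; d=R.T@np.linalg.inv(K)@np.array([n[0],n[1],1.])
    return c+d*(z-c[2])/d[2]
def proj(p,X):
    K,R,t=[np.array(p[k],float) for k in("intrinsics","R","t")]
    q=K@(R@np.array(X,float)+t); return q[:2]/q[2]
E
python3 - <<'E'
from h import *
import json
s=arm.read_state(); print(s)
a=snap('scene','s0'); b=snap('side','d0'); snap('wrist','w0')
for n in('scene','side'):
    p=arm.camera_params(n); print(n,-np.array(p['R']).T@np.array(p['t']),p['intrinsics'][0][0])
E
```

```text
pics
{'clock': 0.0, 'joints': array([ 1.49160896e+00,  3.85575500e-01,  6.61151275e-03, -5.18556924e-04,
       -1.19400922e+00, -2.58589162e-01]), 'joint_vel': array([ 0.00117577,  0.00162222, -0.00124498, -0.00067123,  0.00096452,
       -0.00094765]), 'joint_efforts': array([-8.55871222e-04, -3.92293167e+01,  1.88402599e+01,  4.18611914e+00,
       -4.65885911e-03,  1.26845510e-06]), 'position': array([206.90751681, 589.12734103, 230.20165508]), 'ee_rot': array([ 9.85755548e-01, -1.68180728e-01, -1.42514696e-04,  1.10564920e-03]), 'contact_force': array([ 0.24812957,  0.23098826, -0.37385826]), 'wrist_torque': array([-0.02147223,  0.01806409,  0.04858311]), 'grasp_force': 0.0, 'gripper_width': 85.43138227849472}
scene [ 997.97076482 -246.18386325  575.17596172] 402.4043219327509
side [ 252.34961177 -587.04856244  578.46503416] 369.93341506788295
```

View pics/s0.png

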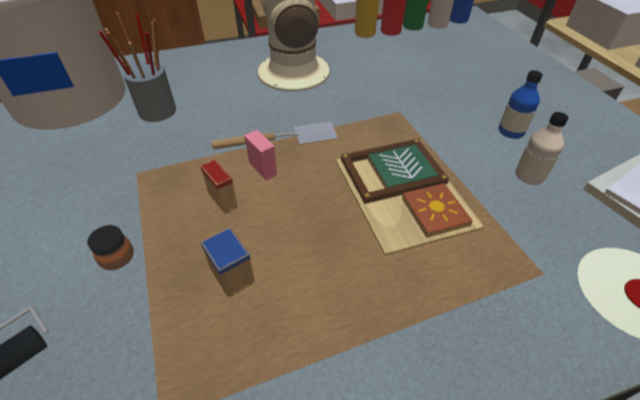

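View pics/d0.png

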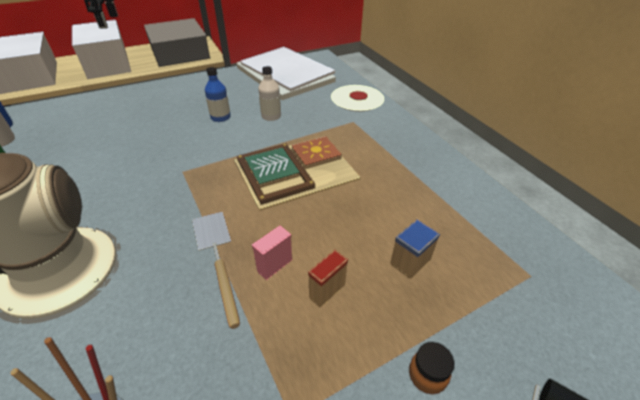

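Scene picture: the green leaf block lies inside the dark bed (405,165), so the gap is 40 mm and the red-topped packer fits. Candidates for it are red top (217,172), pink look-alike (250,140) and blue top (225,245). I choose red, and will measure by colour.

```bash
cat > m.py <<'E'
from h import *
def meas(n,im,z,lo,hi,roi,minA=30,p=None):
    p=p or arm.camera_params(n); hsv=cv2.cvtColor(im,cv2.COLOR_RGB2HSV)
    m=cv2.inRange(hsv,np.array(lo),np.array(hi)); k=np.zeros_like(m); x0,y0,x1,y1=roi; k[y0:y1,x0:x1]=255; m&=k
    m=cv2.morphologyEx(m,cv2.MORPH_CLOSE,np.ones((5,5)))
    cs,_=cv2.findContours(m,cv2.RETR_EXTERNAL,cv2.CHAIN_APPROX_NONE); c=max(cs,key=cv2.contourArea)
    P=np.array([ray(p,q[0],z)[:2] for q in c],np.float32)
    r=cv2.minAreaRect(P); return r, cv2.boundingRect(c)
E
python3 - <<'E'
from m import *
for n,f in(('scene','s0'),('side','d0')):
    im=cv2.imread(f'pics/{f}.png')[:,:,::-1].copy()
    R={'scene':dict(red=(195,150,240,190),blue=(195,220,255,275),green=(360,135,450,195),sun=(400,180,475,240)),
       'side':dict(red=(300,240,355,290),blue=(385,215,445,260),green=(240,140,300,190),sun=(290,130,345,170))}[n]
    C=dict(red=((0,170,80),(6,255,255)),blue=((105,100,50),(125,255,255)),green=((60,80,30),(95,255,255)),sun=((5,150,120),(30,255,255)))
    for k in R:
        z=80 if k in('red','blue') else 24
        if k=='sun': C[k]=((0,140,90),(30,255,255))
        try:
            r,b=meas(n,im,z,*C[k],R[k]); print(n,k,np.round(np.array(r[0])),np.round(r[1]),round(r[2],1),b)
        except Exception as e: print(n,k,e)
a=cv2.imread('pics/s0.png'); b=cv2.imread('pics/d0.png')
x=cv2.resize(a[120:260,180:500],None,fx=2.5,fy=2.5,interpolation=cv2.INTER_CUBIC)[:340]
y=cv2.resize(b[130:315,220:360],None,fx=1.8,fy=1.8)
w=cv2.imread('pics/w0.png')
o=np.zeros((600,800,3),np.uint8); o[:340]=x; o[340:600,:416]=cv2.resize(w,(416,260))
q=b[130:310,220:480]; q=cv2.resize(q,(375,260)); o[340:,420:795]=q
cv2.imwrite('pics/c1.png',o)
E
```

```text
scene red [ 439. -259.] [67. 25.] 15.9 (203, 161, 28, 26)
scene blue [ 613. -271.] [66. 46.] 17.1 (203, 229, 46, 44)
scene green [468. 103.] [108.  98.] 89.6 (369, 145, 68, 41)
scene sun [592. 112.] [ 91. 103.] 89.6 (403, 183, 68, 50)
side red [ 431. -265.] [65. 30.] 20.7 (310, 252, 36, 32)
side blue [ 608. -271.] [58. 45.] 17.6 (399, 221, 38, 29)
side green [464. 103.] [105.  97.] 89.9 (246, 149, 52, 34)
side sun [587. 111.] [96. 85.] 1.1 (294, 139, 46, 25)
```

View pics/c1.png

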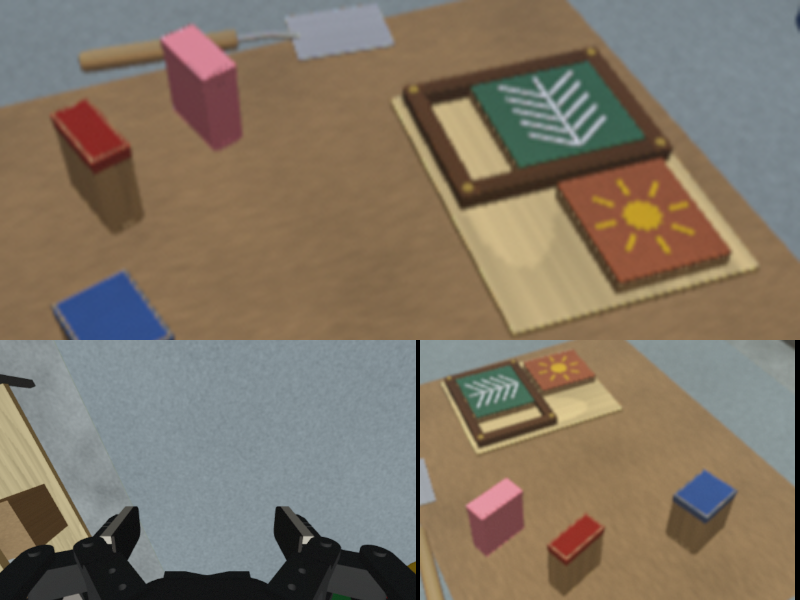

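Crop confirms it: red-topped beech packer beside the plain pink one, green block in the bed, and the gap on its −y side. The packer top is near (435,−262) with yaw about 18°. The jig origin is near (466,83) with yaw about 0, so the gap centre is (466,28). I move over the jig first.

Call:
servo_tool --rows '[[[85, 392, 381, 0, 0, 0, -0.65], [85, 392, 381, 0, 0, 0, -0.65], [85, 392, 381, 0, 0, 0, -0.65], [85, 392, 381, 0, 0, 0, -0.65], [85, 392, 381, 0, 0, 0, -0.65], [85, 392, 381, 0, 0, 0, -0.65], [85, 392, 381, 0, 0, 0, -0.65], [85, 392, 381, 0, 0, 0, -0.65], [85, 392, 381, 0, 0, 0, -0.65], [85, 392, 381, 0, 0, 0, -0.65]]]'

```text
clock: 1.4
position: [451.2, 97.7, 230.9]
ee_rot: [0.988, 0.153, -0.0, 0.0]
contact_force: [-1.5, 0.4, 0.5]
gripper_width: 85.2
grasp_force: 0.0
```

```bash
cat >> h.py <<'E'
from scipy.spatial.transform import Rotation as Ro
def tool(target,yaw):
    "shift and z turn in tool axes to world target / tool-x yaw"
    s=arm.read_state(); R=Ro.from_quat(s['ee_rot'])
    T=Ro.from_euler('z',yaw)*Ro.from_euler('x',np.pi)
    return np.round(R.inv().apply(np.array(target)-s['position']),1),np.round((R.inv()*T).as_rotvec(),3)
E
python3 - <<'E'
from h import *
import pickle
s=arm.read_state(); p=arm.camera_params('wrist'); snap('wrist','w1'); pickle.dump(p,open('w1.pkl','wb'))
print(s['position'],s['ee_rot'],s['joints'])
c=-np.array(p['R']).T@p['t']; print('cam',c, 'in tool',Ro.from_quat(s['ee_rot']).inv().apply(c-s['position']),'fwd',np.array(p['R'])[2])
print(tool([435,-262,230],0.31))
E
```

```text
[451.19446406  97.73909162 230.9436651 ] [ 9.88254167e-01  1.52818421e-01 -4.42641262e-04  1.88913302e-04] [ 5.66776777e-01  1.04209834e-01 -3.73151050e-01 -1.08034768e-05
 -1.09439793e+00  1.31086368e+00]
cam [515.3728969  118.52753186 374.67108097] in tool [  67.32586611   -0.39834634 -143.79036697] fwd [-0.25354527 -0.07929295 -0.96406816]
(array([-124.7,  339.1,    1. ]), array([-0.   ,  0.001, -0.001]))
```

View pics/w1.png

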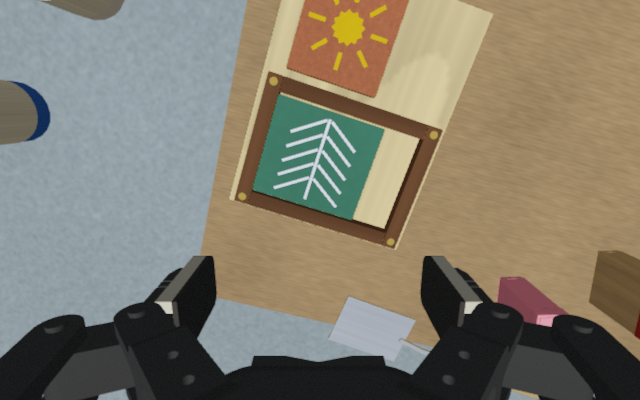

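Wrist picture: jig seen from above, green block (318,158) in the bed, gap to its right from (400,140) to (372,222). Pink and the real packer are at the right edge.

```bash
python3 - <<'E'
from m import *
import pickle
p=pickle.load(open('w1.pkl','rb')); im=cv2.imread('pics/w1.png')[:,:,::-1].copy()
print(meas('w',im,24,(60,80,30),(95,255,255),(240,80,400,230),p=p))
print([np.round(ray(p,q,26)[:2],1) for q in((274,81),(434,135),(391,242),(242,197))])
E
```

```text
(((464.91558837890625, 104.85762786865234), (108.9894790649414, 99.47892761230469), 89.68682098388672), (253, 95, 131, 125))
[array([525.2, 165.9]), array([524.1,   1.1]), array([404.9,   1.4]), array([405.1, 167. ])]
```

Call:
servo_tool --rows '[[[85, -70, 339, 0, 0, 0, 0], [85, -70, 339, 0, 0, 0, 0], [85, -70, 339, 0, 0, 0, 0], [85, -70, 339, 0, 0, 0, 0], [85, -70, 339, 0, 0, 0, 0], [85, -70, 339, 0, 0, 0, 0], [85, -140, 339, 0, 0, 0, 0], [85, -140, 339, 0, 0, 0, 0], [85, -140, 339, 0, 0, 0, 0]]]'

```text
clock: 2.58
position: [421.9, -264.7, 231.7]
ee_rot: [0.988, 0.156, 0.0, 0.0]
contact_force: [1.0, 0.6, 1.0]
gripper_width: 84.5
grasp_force: 0.0
```

```bash
python3 - <<'E'
from m import *
import pickle
s=arm.read_state(); p=arm.camera_params('wrist'); im=snap('wrist','w2'); pickle.dump(p,open('w2.pkl','wb'))
print(s['position'],s['joints'])
try: print(meas('w',im,80,(0,170,80),(6,255,255),(180,0,460,380),p=p))
except Exception as e: print(e)
E
```

```text
[ 421.85269334 -264.70721113  231.70488471] [-2.33723114e-01  1.67012340e-01 -2.95588697e-01  3.20816494e-05
 -1.10714335e+00  2.11762046e+00]
(((434.4784851074219, -258.9842529296875), (62.040645599365234, 28.590654373168945), 17.891157150268555), (300, 135, 35, 72))
```

View pics/w2.png

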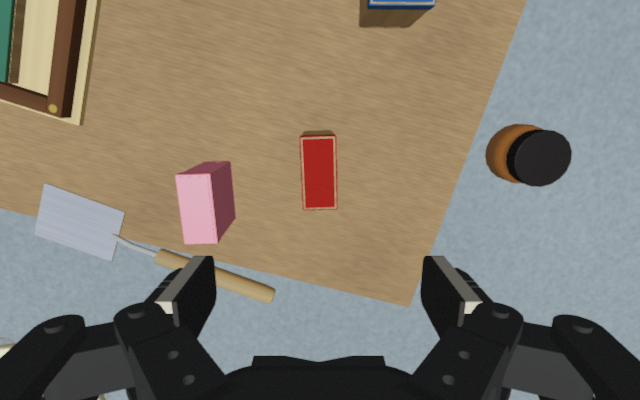

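Wrist picture: red-topped packer (319,172) upright, pink look-alike (205,205) about 75 mm away. Target is (434.5,−259.5) with yaw 0.312. I'll narrow the fingers to 62 mm for clearance and descend.

```bash
python3 - <<'E'
from h import *
print(tool([434.5,-259.5,29],0.312))
E
```

```text
(array([ 12.8,  -1.3, 202.7]), array([ 0.001, -0.001,  0.002]))
```

Call:
servo_tool --rows '[[[62, 13, -1, 60, 0, 0, 0], [62, 13, -1, 115, 0, 0, 0], [62, 13, -1, 140, 0, 0, 0], [62, 13, -1, 165, 0, 0, 0], [62, 13, -1, 185, 0, 0, 0], [62, 13, -1, 202, 0, 0, 0], [62, 13, -1, 202, 0, 0, 0]]]'

```text
clock: 3.5
position: [434.1, -259.4, 28.0]
ee_rot: [0.988, 0.156, -0.001, -0.0]
contact_force: [-0.0, -0.2, 0.4]
gripper_width: 61.7
grasp_force: 0.0
```

Call:
servo_tool --rows '[[[15, 0, 0, 0, 0, 0, 0], [15, 0, 0, 0, 0, 0, 0], [15, 0, 0, 0, 0, 0, 0], [15, 0, 0, 0, 0, 0, 0], [15, 0, 0, 0, 0, 0, 0], [15, 0, 0, 0, 0, 0, 0]]]'

```text
clock: 4.25
position: [434.7, -260.5, 30.2]
ee_rot: [0.988, 0.156, 0.001, 0.001]
contact_force: [2.1, 0.9, 6.3]
gripper_width: 29.1
grasp_force: 59.9
```

Call:
servo_tool --rows '[[[15, 0, 0, -15, 0, 0, 0], [15, 0, 0, -60, 0, 0, 0], [15, 0, 0, -115, 0, 0, 0], [15, 50, -60, -120, 0, 0, 0.1], [15, 80, -115, -120, 0, 0, 0.2], [15, 100, -170, -120, 0, 0, 0.3], [15, 118, -225, -120, 0, 0, 0.312], [15, 118, -267, -120, 0, 0, 0.312], [15, 118, -267, -120, 0, 0, 0.312], [15, 118, -267, -120, 0, 0, 0.312]]]'

```text
clock: 5.5
position: [463.5, 29.7, 149.6]
ee_rot: [1.0, 0.0, -0.0, 0.0]
contact_force: [-0.3, 0.2, -0.4]
gripper_width: 29.3
grasp_force: 59.7
```

```bash
python3 - <<'E'
from m import *
s=arm.read_state(); print(s['position'],s['contact_force'],s['gripper_width'],tool([465,29.5,60],0))
a=snap('scene','s2'); b=snap('side','d2'); w=snap('wrist','w3')
z=s['position'][2]+51
for n,i,roi in(('scene',a,(280,60,480,260)),('side',b,(200,80,400,260)),('wrist',w,(200,150,450,399))):
    try: print(n,meas(n,i,z,(0,170,80),(6,255,255),roi))
    except Exception as e: print(n,e)
o=np.zeros((600,800,3),np.uint8)
o[:300,:400]=cv2.resize(a[60:240,300:540],(400,300)); o[:300,400:]=cv2.resize(b[80:260,180:420],(400,300)); o[300:,:480]=cv2.resize(w,(480,300))
cv2.imwrite('pics/c2.png',o[:,:,::-1])
E
```

```text
[463.54048075  29.67774336 149.55624104] [-0.26334977  0.23584984 -0.43103212] 29.255468318187795 (array([ 1.5,  0.2, 89.6]), array([0.   , 0.   , 0.001]))
scene (((469.5008239746094, 29.306480407714844), (46.23983383178711, 23.0712947845459), 0.2792539894580841), (373, 88, 18, 17))
side (((650.2808837890625, 29.090713500976562), (18.619609832763672, 22.450963973999023), 36.35334777832031), (353, 93, 13, 5))
wrist (((472.7088623046875, 29.45620346069336), (38.65761947631836, 25.655630111694336), 0.16961291432380676), (273, 248, 89, 114))
```

View pics/c2.png

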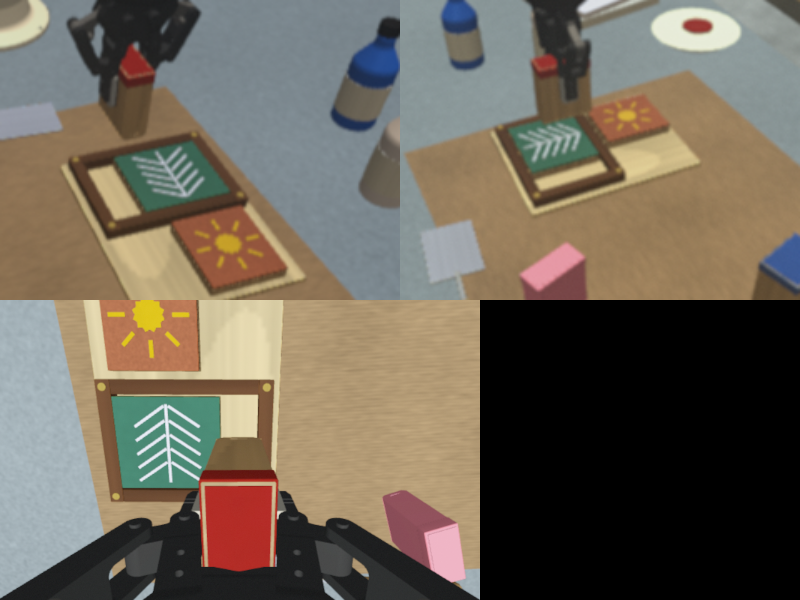

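Composite: packer held upright in the gripper above the gap, aligned with the bed, with its top at y≈29.4 in both views. I lower it in steps.

Call:
servo_tool --rows '[[[15, 1.5, 0, 55, 0, 0, 0], [15, 1.5, 0, 80, 0, 0, 0], [15, 1.5, 0, 88, 0, 0, 0], [15, 1.5, 0, 94, 0, 0, 0], [15, 1.5, 0, 100, 0, 0, 0], [15, 1.5, 0, 100, 0, 0, 0]]]'

```text
clock: 6.4
position: [465.6, 30.0, 49.6]
ee_rot: [1.0, 0.0, 0.0, -0.0]
contact_force: [0.1, 0.6, -0.8]
gripper_width: 29.4
grasp_force: 59.6
```

No contact force with the foot below the rail tops, so I continue down to the board.

Call:
servo_tool --rows '[[[15, 0, 0, 4, 0, 0, 0], [15, 0, 0, 8, 0, 0, 0], [15, 0, 0, 10, 0, 0, 0], [15, 0, 0, 12, 0, 0, 0], [15, 0, 0, 12, 0, 0, 0]]]'

```text
clock: 7.02
position: [465.4, 30.0, 38.2]
ee_rot: [1.0, 0.0, 0.0, 0.0]
contact_force: [-3.4, 1.1, 8.5]
gripper_width: 29.5
grasp_force: 60.6
```

It touched down at 38.2 mm, as predicted. Release and retreat.

Call:
servo_tool --rows '[[[45, 0, 0, 0, 0, 0, 0], [60, 0, 0, 0, 0, 0, 0], [60, 0, 0, 0, 0, 0, 0], [60, 0, 0, -40, 0, 0, 0], [60, 0, 0, -95, 0, 0, 0], [60, 0, 0, -150, 0, 0, 0], [60, -60, 0, -160, 0, 0, 0], [60, -60, 0, -160, 0, 0, 0], [60, -60, 0, -160, 0, 0, 0]]]'

```text
clock: 8.15
position: [405.5, 30.0, 197.6]
ee_rot: [1.0, 0.0, 0.001, -0.0]
contact_force: [-0.5, -0.9, -0.3]
gripper_width: 60.3
grasp_force: 0.0
```

```bash
python3 - <<'E'
from m import *
s=arm.read_state(); print(s['position'],s['contact_force'],s['gripper_width'])
a=snap('scene','s4'); b=snap('side','d4'); w=snap('wrist','w4')
for n,i,roi in(('scene',a,(320,90,460,200)),('side',b,(220,100,340,200)),('wrist',w,(150,50,500,390))):
    try: print(n,meas(n,i,88,(0,170,80),(6,255,255),roi))
    except Exception as e: print(n,e)
o=np.zeros((600,800,3),np.uint8)
o[:300,:400]=cv2.resize(a[60:240,300:540],(400,300)); o[:300,400:]=cv2.resize(b[100:280,220:460],(400,300)); o[300:,:480]=cv2.resize(w,(480,300)); o[300:,480:]=cv2.resize(a[130:300,190:370],(320,300))
cv2.imwrite('pics/c3.png',o[:,:,::-1])
E
```

```text
[405.51633906  30.0321439  197.60316239] [-0.46065177 -0.85128404 -0.26694531] 60.34932189354688
scene (((468.8797912597656, 30.63116455078125), (64.34347534179688, 23.708784103393555), 0.074417844414711), (361, 137, 24, 21))
side (((462.9200744628906, 31.333003997802734), (53.755043029785156, 17.721874237060547), 2.3044586181640625), (268, 154, 25, 11))
wrist (((464.9276123046875, 31.473751068115234), (28.302064895629883, 62.175758361816406), 88.12995910644531), (297, 73, 43, 90))
```

View pics/c3.png

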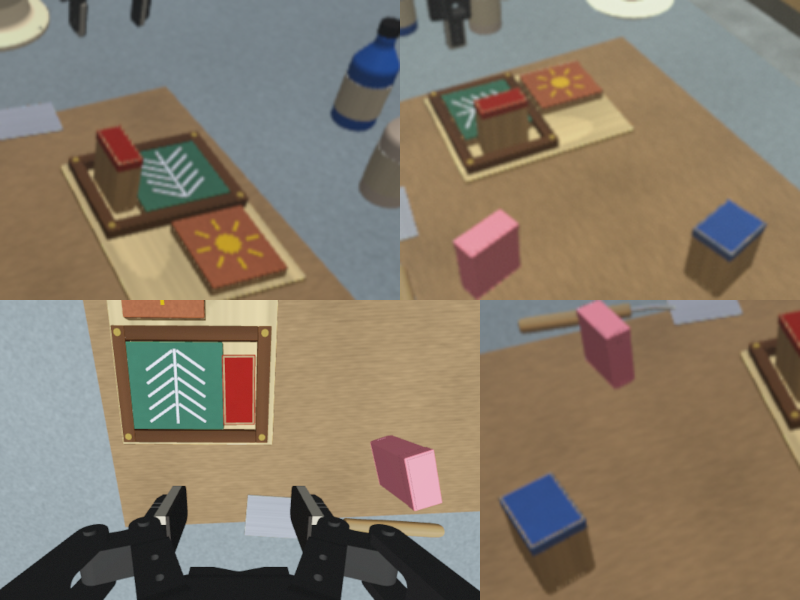

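The red-topped packer stands in the gap, upright on the board and along the gap. The blue and pink ones are untouched and the gripper is clear.

```bash
python3 -c "
from bench import arm; print(arm.job_done())"
```

```text
the job is handed in; nothing more can be done
None
```

Job handed in: the red-topped (narrow) packer stands upright on the board in the 40 mm gap, long side along it, and the blue-topped one was left standing on the bench, in about 8 s of robot time.

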